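Move the blue seasoning caddy to the next rail

ROBOT

A 6-joint arm with a two-finger parallel gripper is mounted at the origin on a cart in front of the work surface, level with it; the furniture and walls round the work are solid. World frame = base frame: x ahead of the robot, y to its left, z up, the work surface at z = 0. Lengths are in m, angles in rad, forces in N, time in s.
With the tool pointing down it reaches from about 0.25 to 0.725 m from the base axis. Payload 4 kg.
Tool frame: the origin (TCP) lies midway between the tips of the shut fingers; the grasp point (between the pads) lies 19 mm behind it; z points along the fingers, y is the direction in which the jaws open and shut (so a half turn about z gives the same grasp; the last joint's range is limited). The gripper opens to 85 mm and grips with 20 to 120 N. Pads are 22 mm wide; open, the fingers measure 114 mm over their backs; the gripper's body (76 mm by 85 mm) begins 54 mm behind the grasp point. The pads swing forward as they close: fully open they stand 13 mm farther back than shut.
Start: joints at [-1.269, 0.241, 0.005, 1.335, 0, 1.571], TCP at [0.149, -0.477, 0.231] pointing down, gripper open.
Joint ranges: [-2.72, 2.72], [-1.05, 1.87], [-1.09, 1.28], [-1.99, 2.15], [-1.42, 1.44], [-3.14, 3.14]. Speed limits (rad/s): [2.79, 2.79, 3.14, 3.14, 3.14, 3.14].

INTERFACE

Orientations are given as a unit quaternion [x, y, z, w].
In Python, from workcell import get_obs, camera, camera_model, job_done, masks_of gives the robot as it stands.
- The arm moves only by the tool jog_arm, never from a script. Its argument "deltas" is a list that holds one entry, the list of rows, each a list of 7 numbers: the shift along the tool's x, y, z in mm, then the turn, a rotation vector about the tool's x, y, z in degrees, then the finger opening in mm, from 0 to 85.4. A call has 1 to 5 rows; each row shifts and turns the pose as measured when the row begins, along the tool's axes as they then stand; what a row does not reach is not made up. A row lasts 1/10 s, in which the tool goes at most 50 mm and 8.59 degrees, less where a joint would pass 70% of its speed; a pose out of reach is approached as far as the arm can. A call with a gripper value outside its range is refused whole. The fingers move at their own pace and stop on an object; the grip force is fixed at half the most. Time passes only in rows, so rows that do not move let the fingers close. It gives the time, the measured TCP pose, the force and the opening at its end, in the units of the state.
- get_obs(): the state, without advancing time (a new reading comes with each control period).
- camera(name): name is "scene" or "top"; returns the picture (400x640x3 uint8, red, green, blue); there is no depth.
- camera_model(name): a dict with "fovy" (degrees; the focal length in pixels is half the picture's height over the tangent of half this angle, whatever the lens; pixels are square), "cx", "cy" (the principal point, pixels), "pose" (4x4, takes a point from camera to world coordinates). Camera axes: x right, y down, z forward; pixel columns grow to the right and rows downward; lengths in m; the calibration is good to about 2 mm. A picture is of the moment at which its call begins. camera_model takes no time and is no camera call.
- job_done(): hands the job in, once; it reports no verdict.
Trained networks look in the newest picture that a camera, given by its name, has taken for a name from the list of things; names that differ only in an ending like _2 or _b are one class to them, and where a whole thing is asked for, a point or a joint stands for the part that bears it (a point fixed in the world has none). Each returns a list of dicts, best first, with "conf" (0 to 1); they miss things now and then, are a little off and sometimes report something else, mostly with a low value. They report only what shows in the picture. A call takes as long as a camera call.
- masks_of(target, camera): "pixels" (400x640 bool, what is visible of it) and "at" ([column, row] in pixels, amid what is visible of it).
The state is a dict: "clock": time; "joint_pos": joint angles; "joint_vel": joint speeds; "tau": joint torques, N m; "eef_pos": TCP position; "tool_rot": TCP orientation; "ft_force": force on the tool from outside, world axes, zero at the start; "ft_torque": the same for the moment, N m; "grip_width": finger opening in m.
Only numpy, scipy, OpenCV 4.12 (cv2) and the standard library are available. Lean on these libraries where they do the work, as an engineer would, in place of code of your own. Each camera call takes 0.05 s, during which the arm holds its last target. There are 200 camera calls.

TASK

Three seasoning caddies hang on one of the two little steel rails. Take the one with the blue grip by its grip, lift it over the rail's end stop and hang it on the next rail, the empty one, between that rail's end stops, so that it hangs upright and free. Leave the yellow and the green caddy hanging where they are.

Things in the scene. Friction and masses are not known exactly. Their poses are not given: they have to be found in the camera images.
- blue_caddy_grip (a point): Caddy to move: point in its blue grip, an upright tab 10 mm thick (x, across the rail), 24 wide (y, along it), 50 high; the point is 23 mm below the tab's top and, hanging, 38 mm above the bar axis. Under it a steel saddle straddles the bar, open below, with a small pot with a blue lid outside each leg. Whole caddy 108 mm in x, 33 in y, 107 high, lowest part 84 mm below this point. 0.14 kg, loose.
- next_stand_mid (a point): Middle of the empty bar's axis, 85 mm above the worktop; y along the bar, z up. Bar 12 mm thick, 190 mm long between two posts that rise past it as ball-topped end stops (16 mm across, top 28 mm above the axis). Fixed, on a dark brown wooden foot. The caddies' own stand (white foot, else equal) is to its left or right, turned a little on its own.
- yellow_caddy_grip (a point): Same point of an equal caddy with yellow grip and lids; stays. Of all caddies: the saddle's roof has two 45 degree slopes, so it centres itself on the bar; its legs are 36 mm apart inside and end 42 mm below the bar axis. Raised 74 mm, a caddy is clear above bar and end stops altogether; raised 107 mm it is clear above the other caddies' grips too.
- green_caddy_grip (a point): Same point of an equal caddy with green grip and lids; stays. The three hang on the first rail about 54 mm apart (give or take 8), in any order.

How it is judged:
On the way:
1. the blue caddy has been lifted over the height of the end stop (20 mm or more above its hanging height) (height (world z) of blue_caddy_grip above 0.143 m), for 0.1 s.
At the end, for the whole second after the job is handed in: The blue caddy hangs on the next rail's bar: grip point within 15 mm of the bar's line, within 80 mm of its middle along it, 30 to 44 mm above its axis, upright within 0.2 rad, square to the bar within 0.25 rad. The yellow and green caddies are within 30 mm of where they started (x of blue_caddy_grip in the frame of next_stand_mid between -0.015 and 0.015 m and y of blue_caddy_grip in the frame of next_stand_mid between -0.08 and 0.08 m and z of blue_caddy_grip in the frame of next_stand_mid between 0.03 and 0.044 m and angle between blue_caddy_grip's own z axis and vertical below 0.2 rad and angle between the y axis of blue_caddy_grip and the y axis of next_stand_mid, either way round below 0.25 rad and distance of each of yellow_caddy_grip, green_caddy_grip from where it was at the start of the episode below 0.03 m); the robot touches nothing.
It fails at once if the yellow caddy is knocked off its place (moved by more than 50 mm) (distance of yellow_caddy_grip from where it was at the start of the episode above 0.05 m).
It fails at once if the green caddy is knocked off its place (moved by more than 50 mm) (distance of green_caddy_grip from where it was at the start of the episode above 0.05 m).
It also fails if it takes over 40 s, if anything falls off the work surface, if the arm or the gripper's body presses on something with over 40 N, if the wrist force passes 120 N, or if a joint passes its speed limit or range.

## Working session

There is one attempt and no reset: what is moved stays moved. The work goes in short steps, Python scripts to look and compute and a tool call to move; the robot and the scene stay as the last step left them, time stands still between calls to the robot, and variables do not carry over. Pictures are saved under pics/ and viewed, about 8 in all and at most 12, crops included, and the job is handed in when it is done.

Besides the shell and the picture viewer there is one more tool, called after "Request:" by a JSON object that holds its "op" and its "data". jog_arm: Moves the arm, as the interface text tells. Its arguments: {"type":"object","properties":{"deltas":{"type":"array"}},"required":["deltas"]}

```bash
mkdir -p pics; cat > h.py <<'E'
import numpy as np, cv2
from workcell import *
def save(n,img,s=1): cv2.imwrite(f'pics/{n}.png',cv2.resize(img[...,::-1],None,fx=s,fy=s))
def ray(c,px):
    m=camera_model(c); f=200/np.tan(np.radians(m['fovy'])/2); P=np.array(m['pose'])
    d=P[:3,:3]@np.array([(px[0]-m['cx'])/f,(px[1]-m['cy'])/f,1]); return P[:3,3],d/np.linalg.norm(d)
def at_z(c,px,z):
    o,d=ray(c,px); return o+d*(z-o[2])/d[2]
def proj(c,p):
    m=camera_model(c); f=200/np.tan(np.radians(m['fovy'])/2); P=np.array(m['pose'])
    q=P[:3,:3].T@(np.array(p)-P[:3,3]); return np.array([m['cx']+f*q[0]/q[2],m['cy']+f*q[1]/q[2]])
def tri(a,b):
    (o1,d1),(o2,d2)=a,b
    t=np.linalg.lstsq(np.c_[d1,-d2],o2-o1,rcond=None)[0]
    p,q=o1+d1*t[0],o2+d2*t[1]; return (p+q)/2,np.linalg.norm(p-q)
E
python3 - <<'E'
from h import *
np.set_printoptions(precision=4,suppress=True)
s=camera('scene');t=camera('top');save('s0',s);save('t0',t)
for c in('scene','top'):
    m=camera_model(c);print(c,m['fovy'],m['cx'],m['cy'],np.array(m['pose']))
    for n in('blue_caddy_grip','yellow_caddy_grip','green_caddy_grip','next_stand_mid'):
        for r in masks_of(n,c)[:2]:
            ys,xs=np.nonzero(r['pixels']);print(c,n,r['conf'],r['at'],xs.min(),xs.max(),ys.min(),ys.max(),len(xs))
print(get_obs())
E
```

```text
scene 51.81542677009041 320.99994193981615 203.7939438184068 [[-0.7953 -0.3432  0.4997  0.0413]
 [-0.6061  0.4634 -0.6464  0.5106]
 [-0.0097 -0.817  -0.5766  0.6377]
 [ 0.      0.      0.      1.    ]]
scene yellow_caddy_grip 0.87 [361.2, 195.8] 352 377 169 215 507
scene green_caddy_grip 0.93 [349.0, 203.7] 326 364 178 226 541
scene next_stand_mid 0.72 [265.1, 275.3] 220 312 219 318 3393
top 57.77192989530101 319.50626771324295 197.02504294754084 [[-0.02   -0.9922  0.1229  0.3734]
 [-0.9998  0.0206  0.0035 -0.0341]
 [-0.006  -0.1228 -0.9924  0.9896]
 [ 0.      0.      0.      1.    ]]
top blue_caddy_grip 0.58 [348.6, 199.6] 338 351 181 220 444
top yellow_caddy_grip 0.73 [386.7, 198.4] 379 397 180 220 464
top green_caddy_grip 0.7 [362.9, 198.0] 358 374 180 221 478
top next_stand_mid 0.76 [270.8, 193.2] 228 312 179 209 1934
{'clock': 0.5, 'joint_pos': array([-1.269 ,  0.2407,  0.0049,  1.3352, -0.    ,  1.5707]), 'joint_vel': array([ 0.0004, -0.0012,  0.0009, -0.0005,  0.0004, -0.0003]), 'tau': array([ -0.    , -37.1859,  25.2462,   0.0027,   0.    ,  -0.    ]), 'eef_pos': array([ 0.1486, -0.4774,  0.2313]), 'tool_rot': array([ 0.9886,  0.1504, -0.    , -0.0001]), 'ft_force': array([0.5711, 0.1684, 0.3161]), 'ft_torque': array([-0.0272, -0.0397,  0.0205]), 'grip_width': 0.08502217779165551}
```

```bash
python3 -c "
import cv2
a=cv2.imread('pics/s0.png');b=cv2.imread('pics/t0.png')
cv2.imwrite('pics/s1.png',cv2.resize(a[140:340,180:420],None,fx=3.3,fy=3,interpolation=2)[:600,:800])
cv2.imwrite('pics/t1.png',cv2.resize(b[150:250,210:420],None,fx=3.8,fy=3.8,interpolation=2))"
```

```text
(no output)
```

View pics/s1.png

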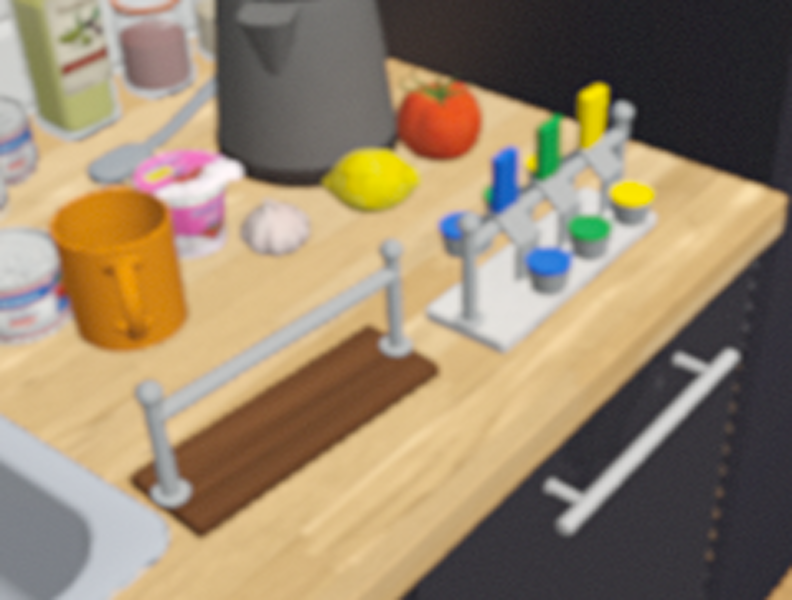

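View pics/t1.png

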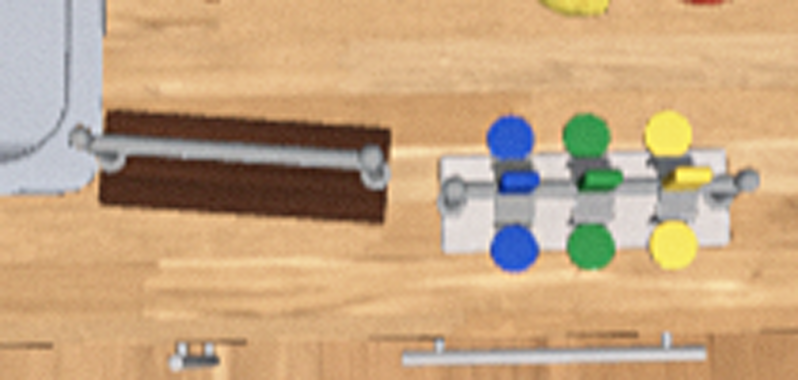

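View pics/t0.png

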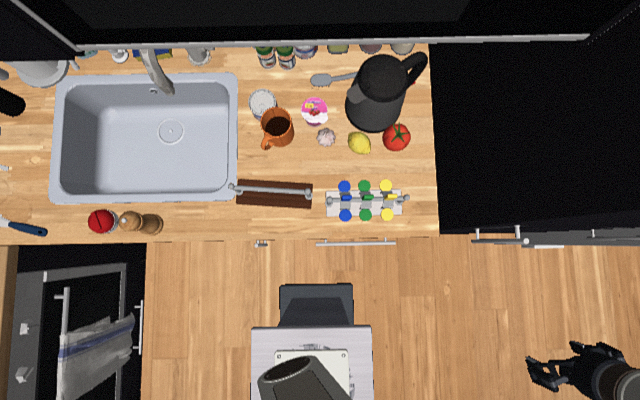

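The top view shows the blue caddy leftmost on the white-footed stand, its grip at about (346,198). Green is next at about (368,197), then yellow at about (391,197). The empty rail is to the left, with end-stop balls at about (232,186) and (308,192). In the scene view the blue grip is at about (333,200).

```bash
python3 - <<'E'
from h import *
np.set_printoptions(precision=4,suppress=True)
T={'nL':((231.6,186.1),(225.5,271.7)),'nR':((307.9,192.1),(298.8,223.3)),'fL':((329.5,200),(322.4,216)),'fR':((406.6,197.6),(368.5,177.7))}
for k,(t,s) in T.items(): print(k,*tri(ray('top',t),ray('scene',s)),at_z('top',t,.106))
img={'scene':camera('scene'),'top':camera('top')}
H={'blue':(105,125),'green':(55,85),'yellow':(22,33)}
box={'scene':(320,380,160,245),'top':(335,405,175,225)}
for col,(a,b) in H.items():
    for c in img:
        h=cv2.cvtColor(img[c],cv2.COLOR_RGB2HSV);m=((h[...,0]>=a)&(h[...,0]<=b)&(h[...,1]>130)&(h[...,2]>60)).astype(np.uint8)
        x0,x1,y0,y1=box[c];k=np.zeros_like(m);k[y0:y1,x0:x1]=1
        n,l,st,ce=cv2.connectedComponentsWithStats(m*k)
        for i in range(1,n):
            if st[i,4]>8: print(col,c,st[i],ce[i],at_z(c,ce[i],.125))
E
```

```text
nL [0.515  0.1864 0.1024] 4.993630004722063e-05 [0.5144 0.1855 0.106 ]
nR [ 0.4963 -0.0022  0.1054] 0.001564374713787795 [ 0.4956 -0.0026  0.106 ]
fL [ 0.4754 -0.0554  0.1019] 1.653312073969476e-05 [ 0.4749 -0.0553  0.106 ]
fR [ 0.4769 -0.2448  0.1048] 0.0004660395487313518 [ 0.4769 -0.2444  0.106 ]
blue scene [329 190   8  21 117] [332.4957 200.0342] [ 0.474  -0.0905  0.125 ]
blue scene [340 223  12   9  91] [345.5714 226.9011] [ 0.3976 -0.0297  0.125 ]
blue top [338 181  12  11 107] [343.8037 186.1495] [ 0.5056 -0.0901  0.125 ]
blue top [341 195  11   6  57] [346.0877 197.5088] [ 0.4779 -0.0948  0.125 ]
blue top [339 209  13  12 111] [344.8468 214.8468] [ 0.4363 -0.0907  0.125 ]
green scene [343 177   7  22  96] [346.0729 188.5312] [ 0.4763 -0.1461  0.125 ]
green scene [353 213  11   7  68] [357.9412 215.8971] [ 0.3978 -0.0752  0.125 ]
green top [359 181  11  10  95] [363.8632 185.5474] [ 0.5061 -0.1385  0.125 ]
green top [363 195  11   5  45] [367.8444 196.9778] [ 0.4781 -0.1471  0.125 ]
green top [360 209  11  11 102] [365.0098 214.2843] [ 0.4366 -0.1388  0.125 ]
yellow scene [354 167  11  22 185] [358.9568 176.7676] [ 0.4806 -0.2065  0.125 ]
yellow scene [339 191   4   7  21] [340.7619 193.8571] [ 0.4735 -0.1211  0.125 ]
yellow scene [365 200  14   9  99] [371.4444 204.2323] [ 0.3974 -0.1275  0.125 ]
yellow top [380 179  12  12 119] [385.3277 184.7731] [ 0.5069 -0.1903  0.125 ]
yellow top [385 194  12   6  60] [390.55   196.4667] [ 0.4782 -0.2016  0.125 ]
yellow top [381 208  12  13 122] [386.5984 213.9672] [ 0.4364 -0.1903  0.125 ]
```

```bash
cat >> h.py <<'E'
from scipy.spatial.transform import Rotation as R
def rows(goal,yaw,n,step=45,turn=8.4):
    """plan n rows to goal (m) with tool x at world yaw (deg), tool down"""
    o=get_obs();p=np.array(o['eef_pos']);r=R.from_quat(o['tool_rot'])
    y=np.radians(yaw);c,s=np.cos(y),np.sin(y);G=R.from_matrix(np.array([[c,s,0],[s,-c,0],[0,0,-1]]))
    for _ in range(n):
        d=r.inv().apply(goal-p)*1000;d*=min(1,step/max(1e-9,np.linalg.norm(d)))
        w=np.degrees((r.inv()*G).as_rotvec());w*=min(1,turn/max(1e-9,np.linalg.norm(w)))
        d=d.round(1);w=w.round(1);print([*map(float,d),*map(float,w)])
        p=p+r.apply(d/1000);r=r*R.from_rotvec(w,degrees=True)
E
python3 -c "
from h import *
rows(np.array([.27,-.23,.24]),90.5,5)"
```

```text
[30.9, -32.7, -1.4, 0.0, 0.0, -8.4]
[35.4, -27.8, -1.4, 0.0, 0.0, -8.4]
[39.0, -22.3, -1.4, 0.0, 0.0, -8.4]
[41.9, -16.4, -1.4, 0.0, 0.0, -8.4]
[43.8, -10.1, -1.5, 0.0, 0.0, -8.4]
```

Request:
{"op": "jog_arm", "data": {"deltas": [[[31,-33,-1.5,0,0,-8.4,50],[35.5,-28,-1.5,0,0,-8.4,50],[39,-22,-1.5,0,0,-8.4,50],[42,-16.5,-1.5,0,0,-8.4,50],[44,-10,-1.5,0,0,-8.4,50]]]}}

```text
clock: 1.1
eef_pos: [0.2477, -0.2732, 0.2375]
tool_rot: [0.866, 0.501, 0.0, 0.001]
ft_force: [1.2, 0.1, 0.2]
grip_width: 0.0502
```

```bash
python3 -c "
from h import *
print(get_obs()['eef_pos'])
rows(np.array([.475,-.092,.235]),90.5,5)"
```

```text
[ 0.24769387 -0.27316164  0.23752938]
[41.9, 16.5, 0.4, 0.0, 0.0, -8.4]
[39.0, 22.5, 0.4, 0.0, 0.0, -8.4]
[35.3, 27.9, 0.4, 0.1, 0.1, -8.4]
[30.8, 32.8, 0.4, -0.0, -0.0, -5.2]
[27.7, 35.4, 0.4, -0.0, -0.0, 0.0]
```

Request:
{"op": "jog_arm", "data": {"deltas": [[[42,16.5,0.4,0,0,-8.4,50],[39,22.5,0.4,0,0,-8.4,50],[35,28,0.4,0,0,-8.4,50],[31,33,0.4,0,0,-5.2,50],[28,35,0.4,0,0,0,50]]]}}

```text
clock: 1.6
eef_pos: [0.4263, -0.1233, 0.2382]
tool_rot: [0.697, 0.717, 0.0, 0.004]
ft_force: [-0.3, -1.3, -0.4]
grip_width: 0.0495
```

```bash
python3 -c "
from h import *
rows(np.array([.475,-.092,.215]),90.5,4)"
```

```text
[21.7, 35.6, 16.8, 0.4, 0.3, 1.0]
[8.6, 13.7, 6.5, -0.0, 0.0, 0.0]
[0.0, -0.0, -0.0, -0.0, 0.0, 0.0]
[0.0, -0.0, -0.0, -0.0, 0.0, 0.0]
```

Request:
{"op": "jog_arm", "data": {"deltas": [[[20,32,10,0.4,0.3,1,50],[11,17,13,0,0,0,50],[0,0,0,0,0,0,50]]]}}

```text
clock: 1.9
eef_pos: [0.481, -0.0854, 0.215]
tool_rot: [0.701, 0.713, 0.001, 0.001]
ft_force: [-0.4, -1.0, -0.5]
grip_width: 0.0497
```

```bash
python3 -c "
from h import *
o=get_obs();print(o['eef_pos'],o['joint_pos'])
rows(np.array([.475,-.092,.185]),90.5,2)
s=camera('scene');t=camera('top')
a=cv2.resize(s[130:250,270:430],None,fx=3.5,fy=3.5);b=cv2.resize(t[150:240,290:430],None,fx=2.8,fy=2.8)
b=cv2.copyMakeBorder(b,0,a.shape[0]-b.shape[0],0,0,0);save('p2',np.hstack([a,b])[:, :],.82)"
```

```text
[ 0.48098944 -0.08537976  0.21501353] [-1.75782723e-01  2.22889298e-01 -6.08368726e-02  1.28342965e+00
  1.67477241e-04  1.37721031e+00]
[-6.5, -6.2, 30.0, 0.2, 0.0, 0.5]
[0.0, -0.0, -0.0, 0.0, 0.0, 0.0]
```

View pics/p2.png

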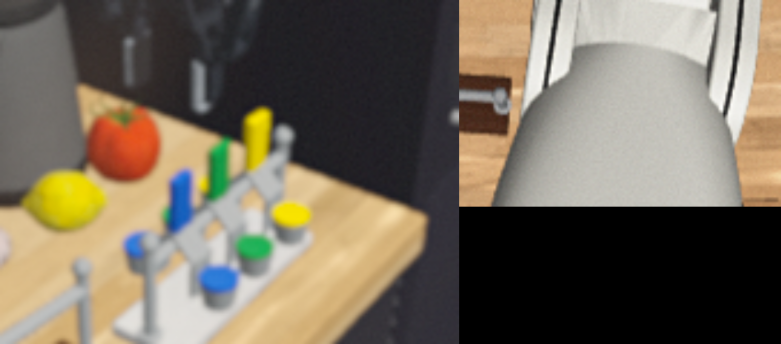

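The scene view shows the caddies undisturbed, with the fingers well above them at about (130..200, 80). The arm blocks the top view. Next I correct the lateral offset and descend.

Request:
{"op": "jog_arm", "data": {"deltas": [[[-6.5,-6,25,0.2,0,0.5,50],[0,0,20,0,0,0,50],[0,0,0,0,0,0,50]]]}}

```text
clock: 2.3
eef_pos: [0.4727, -0.0963, 0.1734]
tool_rot: [0.706, 0.708, 0.0, 0.003]
ft_force: [-0.6, -0.1, -1.1]
grip_width: 0.0501
```

```bash
python3 -c "
from h import *
rows(np.array([.475,-.092,.107]),90.5,2,30)
s=camera('scene');save('p3',s[130:250,270:430],4.5)"
```

```text
[2.1, 0.9, 29.9, 0.3, 0.2, -0.3]
[1.9, 1.1, 29.9, -0.0, -0.0, -0.0]
```

View pics/p3.png

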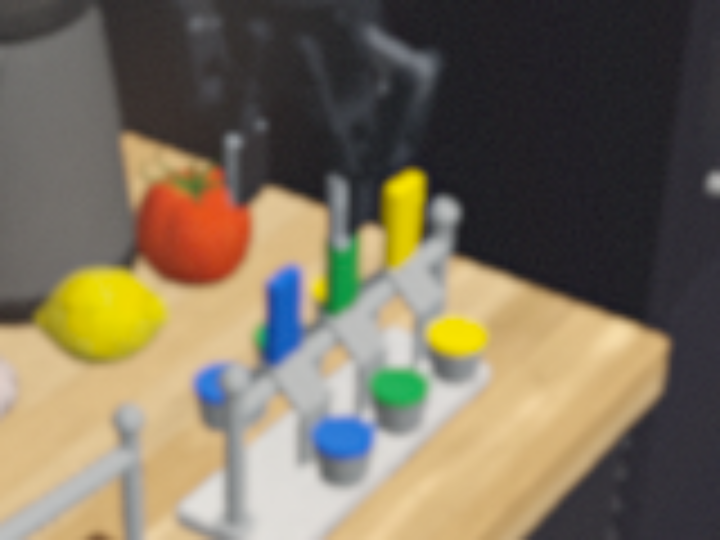

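The pads straddle the blue tab: the fingertips are at crop (235,200) and (340,240), with the tab top between and below them at (285,268).

Request:
{"op": "jog_arm", "data": {"deltas": [[[2,1,30,0.3,0.2,-0.3,50],[1,1,25,0,0,0,50],[0,0,5,0,0,0,50],[0,0,0,0,0,0,50]]]}}

```text
clock: 2.75
eef_pos: [0.4786, -0.0971, 0.121]
tool_rot: [0.706, 0.708, 0.003, 0.006]
ft_force: [-0.4, 0.6, -0.0]
grip_width: 0.0501
```

```bash
python3 -c "
from h import *
rows(np.array([.475,-.092,.107]),90.5,1,30)"
```

```text
[5.1, -3.7, 14.0, 0.7, 0.2, -0.3]
```

Request:
{"op": "jog_arm", "data": {"deltas": [[[5,-3.5,10,0.7,0.2,-0.3,50],[0,0,3,0,0,0,50],[0,0,0,0,0,0,50]]]}}

```text
clock: 3.05
eef_pos: [0.4771, -0.0927, 0.111]
tool_rot: [0.704, 0.71, 0.002, 0.002]
ft_force: [0.3, 0.4, -0.0]
grip_width: 0.0499
```

```bash
python3 -c "
from h import *
rows(np.array([.475,-.092,.107]),90.5,1,30)
s=camera('scene');save('p4',s[130:250,270:430],4.5)"
```

```text
[0.7, -2.1, 4.0, 0.3, 0.0, -0.0]
```

View pics/p4.png

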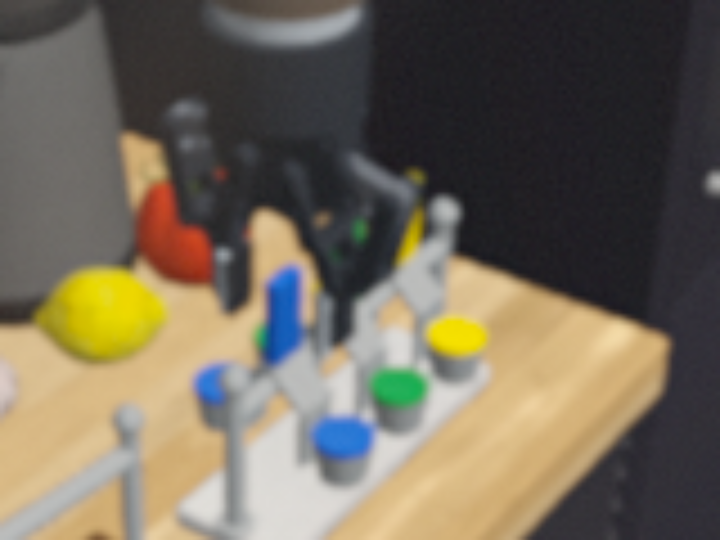

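The fingers straddle the tab: left tip (230,300), right tip (335,335), tab centre (285,312). Closing now.

Request:
{"op": "jog_arm", "data": {"deltas": [[[0.7,-2,3,0.3,0,0,30],[0,0,0,0,0,0,0],[0,0,0,0,0,0,0],[0,0,0,0,0,0,0],[0,0,0,0,0,0,0]]]}}

```text
clock: 3.6
eef_pos: [0.477, -0.0919, 0.1092]
tool_rot: [0.704, 0.71, 0.001, 0.002]
ft_force: [1.0, 0.1, -1.3]
grip_width: 0.0095
```

Request:
{"op": "jog_arm", "data": {"deltas": [[[0,0,0,0,0,0,0],[0,0,-10,0,0,0,0],[0,0,-15,0,0,0,0],[0,0,-20,0,0,0,0]]]}}

```text
clock: 4.0
eef_pos: [0.473, -0.0913, 0.1529]
tool_rot: [0.704, 0.71, -0.002, -0.002]
ft_force: [0.1, -0.8, -1.0]
grip_width: 0.0092
```

```bash
python3 -c "
from h import *
print(get_obs()['eef_pos'])
rows(np.array([.475,-.092,.222]),90.5,2,30)
s=camera('scene');save('p5',s[110:250,270:430],4.2)"
```

```text
[ 0.47296295 -0.09128756  0.15285861]
[-0.3, 0.7, -30.0, -0.3, -0.0, -0.0]
[-0.3, 0.9, -30.0, -0.0, -0.0, -0.0]
```

View pics/p5.png

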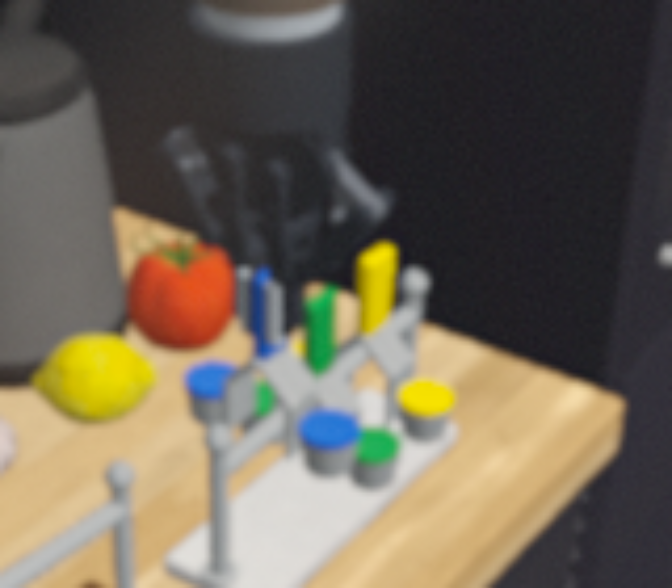

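The blue caddy is in the grip (crop (262,320)) and rises off the bar, while green and yellow stay where they were. Raising further, then across.

Request:
{"op": "jog_arm", "data": {"deltas": [[[0,0,-30,-0.3,0,0,0],[0,1,-30,0,0,0,0],[0,0,0,0,0,0,0]]]}}

```text
clock: 4.35
eef_pos: [0.4756, -0.0917, 0.2195]
tool_rot: [0.704, 0.71, 0.002, 0.002]
ft_force: [0.8, -0.1, -2.5]
grip_width: 0.0093
```

```bash
python3 -c "
from h import *
rows(np.array([.5057,.0921,.21]),84.3,5,35,3)"
```

```text
[34.4, 5.9, 1.8, 0.2, 0.0, 3.0]
[34.7, 4.1, 1.8, 0.1, 0.0, 3.0]
[34.9, 2.3, 1.8, 0.1, 0.0, 0.2]
[34.9, 2.2, 1.7, -0.0, 0.0, -0.0]
[34.9, 2.2, 1.8, -0.0, 0.0, -0.0]
```

Request:
{"op": "jog_arm", "data": {"deltas": [[[34,6,0,0.2,0,3,0],[35,4,0,0,0,3,0],[35,2,0,0,0,0,0],[30,2,0,0,0,0,0],[20,2,0,0,0,0,0]]]}}

```text
clock: 4.85
eef_pos: [0.5007, 0.0624, 0.2162]
tool_rot: [0.745, 0.667, -0.001, 0.001]
ft_force: [1.1, -1.1, -1.1]
grip_width: 0.0095
```

```bash
python3 -c "
from h import *
rows(np.array([.5057,.0921,.20]),84.3,3,35,3)"
```

```text
[30.1, 1.7, 16.1, -0.0, 0.2, -0.6]
[-0.0, 0.0, 0.0, -0.0, -0.0, 0.0]
[-0.0, 0.0, 0.0, -0.0, -0.0, 0.0]
```

Request:
{"op": "jog_arm", "data": {"deltas": [[[20,1.5,10,0,0.2,-0.6,0],[5,0,5,0,0,0,0],[0,0,0,0,0,0,0]]]}}

```text
clock: 5.15
eef_pos: [0.5034, 0.0904, 0.1974]
tool_rot: [0.74, 0.673, -0.002, -0.002]
ft_force: [-0.3, 0.4, -0.5]
grip_width: 0.0096
```

```bash
python3 -c "
from h import *
rows(np.array([.5057,.0921,.165]),84.3,2,35,3)
s=camera('scene');t=camera('top')
a=cv2.resize(s[120:330,190:390],None,fx=2.4,fy=2.4);b=cv2.resize(t[150:240,220:320],None,fx=2.8,fy=2.8)
b=cv2.copyMakeBorder(b,0,a.shape[0]-b.shape[0],0,0,0);save('p6',np.hstack([a,b]))"
```

```text
[1.9, 2.3, 32.4, -0.3, 0.0, 0.3]
[-0.0, -0.0, 0.0, 0.0, 0.0, 0.0]
```

View pics/p6.png

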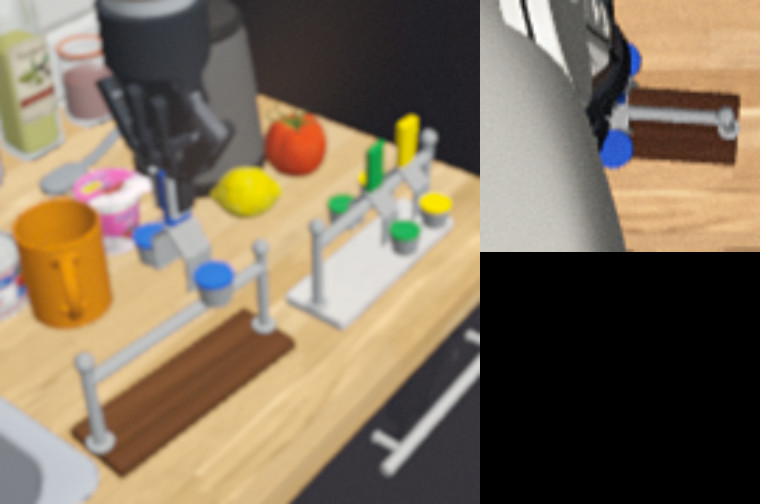

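The blue caddy is held above the middle of the empty rail, with its saddle straddling the bar line. In the picture, the lids at (150,240) and (213,275) lie either side of it. Descending in steps.

Request:
{"op": "jog_arm", "data": {"deltas": [[[2,2.3,20,-0.3,0,0.3,0],[0,0,15,0,0,0,0],[0,0,0,0,0,0,0]]]}}

```text
clock: 5.55
eef_pos: [0.5071, 0.0884, 0.1639]
tool_rot: [0.743, 0.669, 0.001, 0.002]
ft_force: [-1.2, -0.5, -1.3]
grip_width: 0.0094
```

```bash
python3 -c "
from h import *
rows(np.array([.5057,.0921,.112]),84.3,2,20,3)"
```

```text
[1.4, -0.8, 19.9, 0.3, 0.0, -0.3]
[1.4, -0.6, 19.9, -0.0, 0.0, -0.0]
```

Request:
{"op": "jog_arm", "data": {"deltas": [[[1.5,-1,20,0.3,0,-0.3,0],[1.5,-0.5,18,0,0,0,0],[0,0,0,0,0,0,0]]]}}

```text
clock: 5.85
eef_pos: [0.5076, 0.0889, 0.1282]
tool_rot: [0.743, 0.669, 0.001, 0.002]
ft_force: [-0.6, 0.3, -1.4]
grip_width: 0.0094
```

```bash
python3 -c "
from h import *
rows(np.array([.5057,.0921,.112]),84.3,2,20,3)
s=camera('scene');save('p7',s[160:320,190:350],3.7)"
```

```text
[3.0, -2.3, 16.1, 0.2, 0.0, -0.3]
[0.0, 0.0, 0.0, 0.0, 0.0, 0.0]
```

View pics/p7.png

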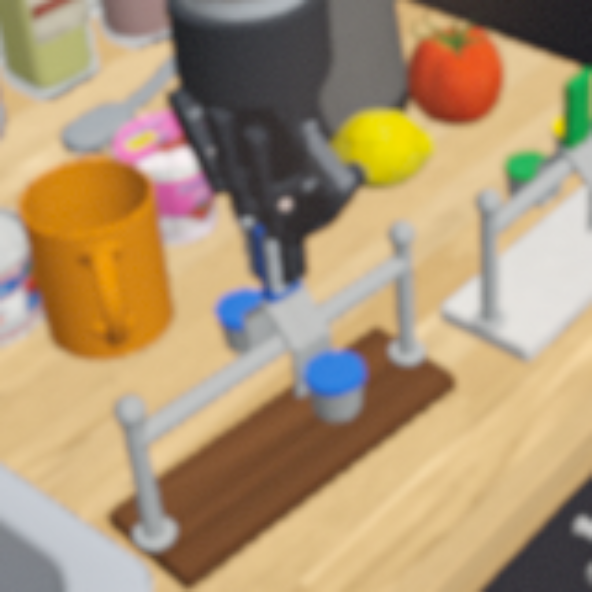

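The saddle, roof at crop (295,315), now straddles the bar with a pot on each side. Lowering the rest of the way.

Request:
{"op": "jog_arm", "data": {"deltas": [[[1,-2,9,0.2,0,-0.3,0],[0,0,6,0,0,0,0],[0,0,2,0,0,0,0],[0,0,0,0,0,0,0]]]}}

```text
clock: 6.3
eef_pos: [0.509, 0.0897, 0.1151]
tool_rot: [0.742, 0.671, 0.003, 0.003]
ft_force: [0.2, -0.3, -1.3]
grip_width: 0.0093
```

Request:
{"op": "jog_arm", "data": {"deltas": [[[0,-3,3,0.4,0,0,0],[0,0,3,0,0,0,0],[0,0,0,0,0,0,0]]]}}

```text
clock: 6.6
eef_pos: [0.5065, 0.0902, 0.1094]
tool_rot: [0.742, 0.671, 0.002, 0.0]
ft_force: [-0.1, -0.1, -1.1]
grip_width: 0.0094
```

```bash
python3 -c "
from h import *
rows(np.array([.5057,.0921,.109]),84.3,1,20,3)
print(get_obs()['ft_force'])"
```

```text
[1.8, -1.0, 0.4, 0.1, -0.1, -0.0]
[-0.09960095 -0.10198502 -1.06092058]
```

Request:
{"op": "jog_arm", "data": {"deltas": [[[0,0,1.5,0,0,0,0],[0,0,0,0,0,0,0],[0,0,0,0,0,0,14],[0,0,0,0,0,0,30],[0,0,0,0,0,0,40]]]}}

```text
clock: 7.1
eef_pos: [0.5075, 0.0905, 0.1099]
tool_rot: [0.742, 0.671, 0.003, 0.001]
ft_force: [-0.4, -0.0, 0.1]
grip_width: 0.0397
```

Request:
{"op": "jog_arm", "data": {"deltas": [[[0,0,0,0,0,0,45],[0,0,-15,0,0,0,45],[0,0,-30,0,0,0,45],[0,0,-40,0,0,0,45],[0,0,-40,0,0,0,45]]]}}

```text
clock: 7.6
eef_pos: [0.5022, 0.0894, 0.2311]
tool_rot: [0.742, 0.671, -0.004, -0.003]
ft_force: [1.4, -0.2, 0.1]
grip_width: 0.0451
```

```bash
python3 -c "
from h import *
s=camera('scene');save('p8',s[130:320,190:390],3.1)
print(get_obs()['eef_pos'])"
```

```text
[0.50565029 0.08997981 0.2386233 ]
```

View pics/p8.png

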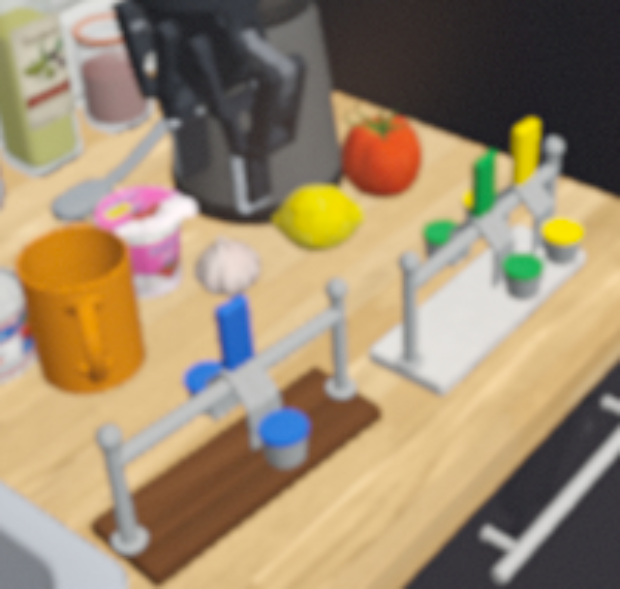

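The blue caddy hangs on the empty rail, roof at crop (250,380), mid-rail, and the gripper is clear of it. Green and yellow look unchanged. I'll pull the arm back so the top camera can check this numerically.

Request:
{"op": "jog_arm", "data": {"deltas": [[[0,-20,-20,0,0,0,45],[-40,-25,0,0,0,0,45],[-45,-15,0,0,0,0,45],[-45,-10,0,0,0,0,45],[-45,-10,0,0,0,0,45]]]}}

```text
clock: 8.15
eef_pos: [0.4113, -0.0756, 0.2615]
tool_rot: [0.737, 0.676, 0.006, 0.004]
ft_force: [1.0, -0.2, -0.1]
grip_width: 0.0449
```

Request:
{"op": "jog_arm", "data": {"deltas": [[[-45,0,0,0,0,0,45],[-45,0,0,0,0,0,45],[-40,0,0,0,0,0,45],[0,0,0,0,0,0,45],[0,0,0,0,0,0,45]]]}}

```text
clock: 8.65
eef_pos: [0.3964, -0.2146, 0.2611]
tool_rot: [0.74, 0.672, 0.007, 0.005]
ft_force: [-0.2, 0.2, 1.2]
grip_width: 0.0452
```

```bash
python3 - <<'E'
from h import *
np.set_printoptions(precision=4,suppress=True)
img={'scene':camera('scene'),'top':camera('top')};save('p9',img['top'][150:250,210:420],3.8)
H={'blue':(105,125),'green':(55,85),'yellow':(22,33)}
box={'scene':(240,380,160,300),'top':(240,405,175,225)}
for col,(a,b) in H.items():
    for c in img:
        h=cv2.cvtColor(img[c],cv2.COLOR_RGB2HSV);m=((h[...,0]>=a)&(h[...,0]<=b)&(h[...,1]>130)&(h[...,2]>60)).astype(np.uint8)
        x0,x1,y0,y1=box[c];k=np.zeros_like(m);k[y0:y1,x0:x1]=1
        n,l,st,ce=cv2.connectedComponentsWithStats(m*k)
        for i in range(1,n):
            if st[i,4]>25: print(col,c,st[i],ce[i],at_z(c,ce[i],.125),at_z(c,ce[i],.146))
R0=np.array([.0987,.995]);
for n in (.123,): print(proj('scene',[.5057,.09,n]),proj('top',[.5057,.09,.146]))
o=get_obs();print(o['clock'],o['eef_pos'],o['ft_force'])
E
```

```text
blue scene [250 226  21  31 241] [262.5436 240.6763] [0.5014 0.1003 0.125 ] [0.4825 0.1171 0.146 ]
blue scene [274 262  15  12 145] [281.0138 267.7931] [0.4233 0.1344 0.125 ] [0.4077 0.1498 0.146 ]
blue top [269 175  12   7  76] [274.7763 177.8553] [0.5294 0.0763 0.125 ] [0.5256 0.0736 0.146 ]
blue top [265 184  12   7  66] [270.3939 186.8636] [0.5076 0.087  0.125 ] [0.5043 0.0841 0.146 ]
blue top [267 200  12  11 113] [272.3805 204.9823] [0.4635 0.0824 0.125 ] [0.4613 0.0795 0.146 ]
green scene [343 177   7  22  99] [345.9798 188.6364] [ 0.4762 -0.1456  0.125 ] [ 0.4584 -0.1187  0.146 ]
green scene [328 202   8   7  44] [331.2273 204.7045] [ 0.4659 -0.0746  0.125 ] [ 0.4485 -0.0506  0.146 ]
green scene [353 213  11   7  68] [357.9412 215.8971] [ 0.3978 -0.0752  0.125 ] [ 0.3832 -0.0512  0.146 ]
green top [359 181  11  10  95] [363.8632 185.5474] [ 0.5061 -0.1385  0.125 ] [ 0.5028 -0.136   0.146 ]
green top [363 195  11   5  44] [367.9545 196.9545] [ 0.4782 -0.1473  0.125 ] [ 0.4756 -0.1446  0.146 ]
green top [360 209  11  11 102] [365.0098 214.2843] [ 0.4366 -0.1388  0.125 ] [ 0.4351 -0.1363  0.146 ]
yellow scene [354 167  11  22 184] [359.0435 176.8587] [ 0.4802 -0.2063  0.125 ] [ 0.4623 -0.1769  0.146 ]
yellow scene [277 189  31  22 451] [292.2838 199.5876] [ 0.5459 -0.0394  0.125 ] [ 0.5253 -0.0169  0.146 ]
yellow scene [365 200  14   9  99] [371.4444 204.2323] [ 0.3974 -0.1275  0.125 ] [ 0.3828 -0.1014  0.146 ]
yellow top [380 179  12  12 119] [385.3109 184.7647] [ 0.5069 -0.1902  0.125 ] [ 0.5037 -0.1864  0.146 ]
yellow top [385 194  12   6  60] [390.55   196.4667] [ 0.4782 -0.2016  0.125 ] [ 0.4757 -0.1975  0.146 ]
yellow top [381 208  12  13 125] [386.608 214.112] [ 0.436  -0.1903  0.125 ] [ 0.4345 -0.1865  0.146 ]
[264.7331 237.8292] [267.8692 186.3333]
8.75 [ 0.3968 -0.2136  0.2611] [ 0.2659 -0.2169 -0.3103]
```

View pics/p9.png

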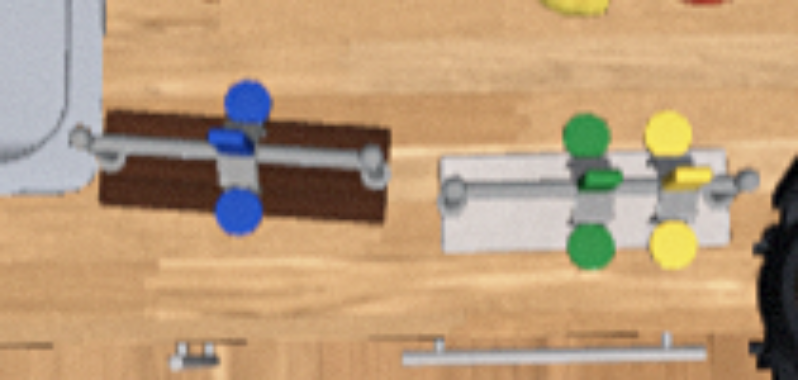

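The top view shows the blue caddy hanging square on the brown-footed rail, grip at crop (232,140) and lids at (248,103) and (239,213). Green and yellow have not moved, and the arm is clear on the right. Handing in.

```bash
python3 -c "
from workcell import *
job_done()"
```

```text
the job is handed in; nothing more can be done
```

I moved the blue caddy onto the empty rail and handed the job in at about 9 s on the robot's clock. I took it by its grip, lifted it about 110 mm, carried it over the end stops, seated it on the bar and pulled the arm clear.

**Last checks:**
- **Position:** the top camera puts the blue grip within about 2 mm of the bar's line and about 8 mm from its middle.
- **Square and upright:** its lid line is square to the bar within about 1° as read off the picture. I judged upright by eye only.
- **Other caddies:** green and yellow shifted by less than 1 mm.
- **Arm:** it ended about 0.26 m up, with no contact force beyond sensor noise.

**Not measured:** I had no separate measurement of the hanging height after release. I judged it from the gripper height at release, about 1 mm from that at the grasp on the first rail, and from the pictures. No check failed. The scene camera's grip estimate was a few millimetres off the top camera's, but its blue region had a pot lid merged into it, so I relied on the top camera.

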